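Close a mini gel tray into its caster

TASK

Get the clear gel tray ready for pouring: lay it flat in the caster's channel, slide it lengthwise under the comb bridge until it meets the grey end sheet, then slide the blue gate along to the tray by its black knob so that its grey seal is squeezed against the open end of the tray and stays squeezed. Do not jam the tray against the comb or crush it with the gate, leave the timer, bottle, beaker, marker and spare comb where they stand, and let go of everything.

Things in the scene. Friction and masses are not known exactly. Their poses are not given: they have to be found in the camera images.
- tray: Loose clear bluish gel tray with orange ruler marks: 66 mm wide (its x), 100 mm long (its y), 28 mm tall, 90 g. U-shaped, open on top and at both ends, same either way round; floor and two side walls 4 mm thick. Origin at the centre of its underside, z up. Lies flat on the worktop left or right of the caster. Grip it across the 66 mm by the upper half of its walls.
- caster: Fixed grey gel caster with white rails, 120 mm wide (its x), 262 mm long (its y). Origin at the centre of its underside, on the worktop, z up. Channel along y, floor at z = 12 mm, 70 mm wide between low rails whose lips flare to 82 mm at 13 mm above that floor; steel rods (6 mm) outside them, lower. Gate at the -y end, fixed end wall at +y: lay the tray between gate and comb, slide it to +y.
- home (a point): Point on the channel floor where the tray's origin lies when it is fully home (caster x = 0, y = 55 mm, z = 12 mm): its +y end then meets the grey sheet on the end wall at y = 105 mm (sheet 31 mm tall). The caster, tray and timer stand on a strip of worktop in front of two tall fixed cabinets (590 mm high, fronts at x = 0.59 m from the robot): keep arm and gripper body clear of them.
- comb_bridge: Fixed aluminium bridge over the channel with a white comb hanging from it, at caster y = 88 mm; origin and axes are the caster's. Above the channel floor: comb teeth 7 mm (3 mm over a tray's floor), bar underside 31.5 mm (3.5 mm over a tray's walls), bar top 43 mm, thumb nuts 54 mm. Bar 10 mm along y, comb 56 mm wide and 3 mm thick; posts at x = +-51 mm, 16 mm along y.
- gate (a joint): Travel of the blue gate along the caster's +y, in m: 0 is fully open. It slides with about 6 N of drag and stays where it is left. The face of its unsqueezed seal is at caster y = -85 mm + travel, so it meets the end of a tray that is fully home at 0.090.
- gate_knob (a point): Centre of the top of the upright black knob on the gate: 20 mm across, 28 mm tall, its foot stands on the gate's crossbar, 46 mm above the worktop. Push or pinch it to slide the gate along the caster's y.
- seal: Grey silicone seal on the gate's +y face, 66 x 6 x 27 mm; origin on the caster's centre line at worktop height, 12 mm on the -y side of the seal's face. It gives way towards -y by up to 5 mm, at 1 N per mm, then bears solidly. Squeezed by 3 mm or more it seals.
- bench_timer: Bystander: white bench timer, 62 x 66 x 18 mm, beside the caster on the other side from the tray. Origin at the centre of its underside.
- bottle_tae: Bystander: clear bottle with a blue cap, 78 mm across, 156 mm tall, far left. Origin at the centre of its underside.
- beaker: Bystander: glass beaker, 73 mm across, 95 mm tall, far right. Origin at the centre of its underside.
- marker: Bystander: blue marker pen lying down, 12 x 128 x 14 mm, far right. Origin at the centre of its underside.
- spare_comb: Bystander: clear gel comb standing on its back, 8 x 90 x 30 mm, far left. Origin at the centre of its underside.

How it is judged:
By the outcome, as a careful person would: the job done as asked, in the order asked, and still so for the second after the job is handed in, with the robot touching nothing.
It also fails if it takes over 61 s, if anything falls off the work surface, if the arm or the gripper's body presses on something with over 40 N, if the wrist force passes 120 N, or if a joint passes its speed limit or range.

ROBOT

A 7-joint arm with a two-finger parallel gripper is mounted at the origin on a cart in front of the work surface, level with it; the furniture and walls round the work are solid. World frame = base frame: x ahead of the robot, y to its left, z up, the work surface at z = 0. Lengths are in m, angles in degrees, forces in N, time in s.
With the tool pointing down it reaches from about 0.4 to 0.75 m from the base axis. Payload 19.5 kg.
Tool frame: the origin (TCP) lies at the very end of the fingers, on their centre line; the grasp point (between the pads) lies 19 mm behind it (arm.grip_point_offset is the distance from the TCP to the grasp point, in m); z points along the fingers, y is the line along which they close (so a half turn about z gives the same grasp; the last joint's range is limited). The gripper opens to 85 mm and grips with 20 to 120 N. Pads are 22 mm wide; open, the fingers measure 114 mm over their backs; the gripper's body (76 mm by 85 mm) begins 54 mm behind the grasp point. The pads swing forward as they close: fully open they stand 13 mm farther back than shut.
Start: joints at [73.184, 40.479, -1.581, 85.061, 1.261, 54.483, -4.326], TCP at [0.143, -0.557, 0.231] pointing down, gripper open.
Joint ranges: [-155.06, 155.06], [-18.47, 123.98], [-90, 86.84], [0, 140.48], [-83.41, 263.41], [0, 116], [-161.91, 161.91]. Speed limits (degrees/s): [108.29, 108.29, 147.25, 147.25, 172.46, 172.46, 172.46].

INTERFACE

Orientations are given as [roll, pitch, yaw] about the fixed x, y, z axes, in that order (R = Rz(yaw) Ry(pitch) Rx(roll)).
In Python, from plant import status, imaging, hand_in, arm gives the robot as it stands.
- The arm moves only by the shell command python3 -m jog 'ROWS' [FORCE]. ROWS is JSON, a list of rows, each a list of 7 numbers: the shift along the world's x, y, z in units of 40 mm (1.0 is 40 mm), then the turn, a rotation vector about the world's x, y, z in units of 6 degrees (1.0 is 6 degrees), then the closure, from 0 (fully open) to 1 (shut). A call has 1 to 8 rows; each row is the pose to reach, as a shift and turn from the pose commanded when the call began; what a row does not reach only later rows make up. A row lasts 1/10 s, in which the tool goes at most 50 mm and 8.59 degrees, less where a joint would pass 70% of its speed; a pose out of reach is approached as far as the arm can. A call with a gripper value outside its range is refused whole. The fingers move at their own pace and stop on an object; FORCE is the grip in N (left out, the last holds). Time passes only in rows, so rows that repeat a pose let the fingers close. It gives the time, the measured TCP pose, the force, the opening and the grip force at its end, in the units of the state.
- status.read_state(): the state, without advancing time (a new reading comes with each control period).
- imaging.snapshot(name): name is "side" or "top"; returns a dict with "color" (480x640x3 uint8, blue, green, red), "range_z" (480x640 float32, m along the optical axis (not along the pixel's ray), 0 where there is no reading), "intrinsics" (3x3 intrinsics, pixels), "world_to_cam" (4x4, takes a point from world to camera coordinates). Camera axes: x right, y down, z forward; pixel columns grow to the right and rows downward; lengths in m; the calibration is good to about 2 mm. A picture is of the moment at which its call begins.
- hand_in(): hands the job in; it is judged then, once.
The state is a dict: "time": time; "joint_positions": joint angles; "dq": joint speeds; "effort": joint torques, N m; "ee_pos": TCP position; "eef_rot": TCP orientation; "contact_force": force on the tool from outside, world axes, zero at the start; "moment": the same for the moment, N m; "width": finger opening in m; "gripper_force": force on a finger pad.
Only numpy, scipy, OpenCV 4.12 (cv2) and the standard library are available. Lean on these libraries where they do the work, as an engineer would, in place of code of your own. Each camera call takes 0.05 s, during which the arm holds its last target. There are 200 camera calls.

## Working session

There is one attempt and no reset: what is moved stays moved. The work goes in short steps, Python scripts to look and compute and a shell command to move; the robot and the scene stay as the last step left them, time stands still between calls to the robot, and variables do not carry over. Pictures are saved under pics/ and viewed, at most 10 in all, crops included, and the job is handed in when it is done.

```bash
ls; mkdir -p pics; python3 - <<'E'
from plant import status, imaging, arm
import cv2,numpy as np
s=status.read_state(); print(s['time'],s['ee_pos'],s['eef_rot'],s['width'],arm.grip_point_offset)
for n in ("side","top"):
    d=imaging.snapshot(n); cv2.imwrite(f"pics/{n}0.png",d["color"]); np.savez(f"{n}0.npz",**d)
    print(n,d["intrinsics"],d["world_to_cam"].round(4))
E
```

```text
pics
0.0 [ 0.14320816 -0.55662601  0.23085682] [-1.79941442e+02 -1.45536873e-03  1.44241457e+01] 0.08546563799188356 0.0187
side [[479.3578963    0.         323.150582  ]
 [  0.         479.3578963  242.12914776]
 [  0.           0.           1.        ]] [[-0.998   0.0626  0.0123  0.5   ]
 [ 0.0282  0.605  -0.7958  0.0577]
 [-0.0572 -0.7938 -0.6055  1.5867]
 [ 0.      0.      0.      1.    ]]
top [[529.85716292   0.         320.46776235]
 [  0.         529.85716292 230.84724497]
 [  0.           0.           1.        ]] [[ 0.0027 -0.9998  0.0175 -0.0176]
 [-0.9806 -0.006  -0.1959  0.5272]
 [ 0.196  -0.0167 -0.9805  1.4691]
 [ 0.      0.      0.      1.    ]]
```

View pics/top0.png

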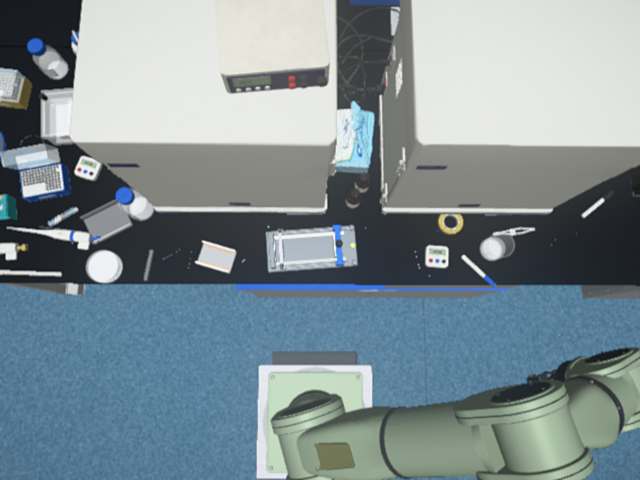

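View pics/side0.png

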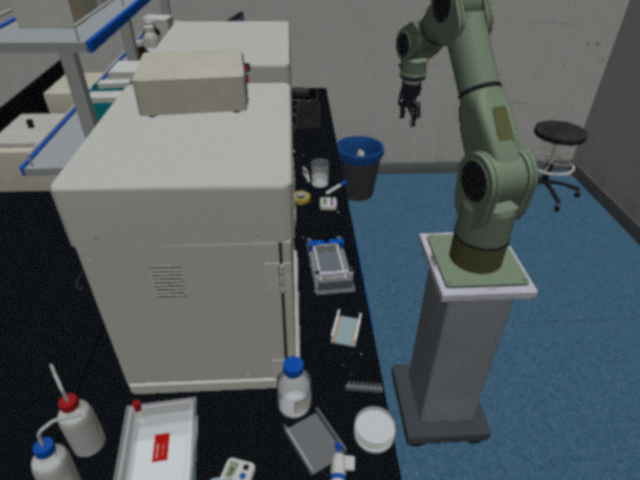

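Top: tray is near (216,257), the caster near (312,248) with its blue gate at (338,245) (robot's right), so caster +y is about world +y. In the side view the tray is near (346,328) and the caster near (330,265). I'll enlarge both.

```bash
python3 - <<'E'
import cv2,numpy as np
a=cv2.imread("pics/top0.png")[215:285,190:370]; b=cv2.imread("pics/side0.png")[225:355,290:375]
a=cv2.resize(a,None,fx=4.4,fy=4.4,interpolation=cv2.INTER_CUBIC); b=cv2.resize(b,None,fx=4.4,fy=4.4,interpolation=cv2.INTER_CUBIC)
cv2.imwrite("pics/topc.png",a);cv2.imwrite("pics/sidec.png",b)
E
```

```text
(no output)
```

View pics/topc.png

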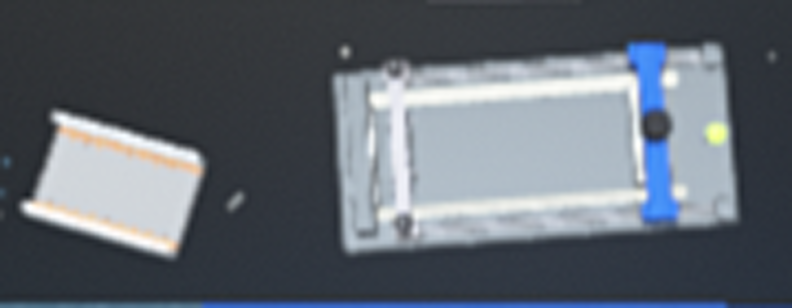

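View pics/sidec.png

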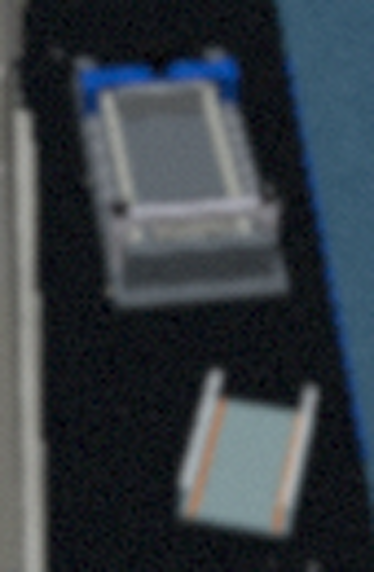

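```bash
cat > h.py <<'E'
import numpy as np,cv2
def load(n,i=0): return dict(np.load(f"{n}{i}.npz"))
def ray(d,uv):
    T=d["world_to_cam"];R=T[:3,:3];c=-R.T@T[:3,3]
    return c,R.T@np.linalg.inv(d["intrinsics"])@np.array([uv[0],uv[1],1.])
def onz(d,uv,z):
    c,r=ray(d,uv);return c+r*(z-c[2])/r[2]
def tri(d1,p1,d2,p2):
    c1,r1=ray(d1,p1);c2,r2=ray(d2,p2)
    s=np.linalg.lstsq(np.c_[r1,-r2],c2-c1,rcond=None)[0]
    a=c1+s[0]*r1;b=c2+s[1]*r2
    return (a+b)/2,np.linalg.norm(a-b)
E
python3 - <<'E'
from h import *
np.set_printoptions(precision=4,suppress=True)
t,s=load("top"),load("side")
C=lambda u,v:((u+.5)/4.4-.5+190,(v+.5)/4.4-.5+215); S=lambda u,v:((u+.5)/4.4-.5+290,(v+.5)/4.4-.5+225)
# wall top outer corners, masks in top
hsv=cv2.cvtColor(t["color"],cv2.COLOR_BGR2HSV); g=t["color"].max(2)
m=np.zeros(g.shape,np.uint8); m[235:280,190:240]=(g[235:280,190:240]>100)*255
m=cv2.resize(m,None,fx=1,fy=1); c=max(cv2.findContours(m,0,1)[0],key=cv2.contourArea)
w=np.array([onz(t,p[0],.028)[:2] for p in c],np.float32)
print("tray rect",cv2.minAreaRect(w*1000))
k=[C(55,113),C(203,160),C(178,257),C(24,207)]
W=np.array([onz(t,p,.028) for p in k]);print("tray corners",W,W.mean(0))
for n,a,b in [("near-bench +y outer x- corner",C(24,207),S(290,528)),("far",C(203,160),S(216,368)),("nearS",C(178,257),S(314,383))]: print(n,*tri(t,a,s,b))
m=np.zeros(g.shape,np.uint8); m[222:275,262:362]=(g[222:275,262:362]>80)*255
m=cv2.morphologyEx(m,cv2.MORPH_OPEN,np.ones((3,3)));c=max(cv2.findContours(m,0,1)[0],key=cv2.contourArea)
w=np.array([onz(t,p[0],.02)[:2] for p in c],np.float32);print("caster rect z.02",cv2.minAreaRect(w*1000))
k=[C(333,75),C(720,42),C(738,218),C(347,252)]
W=np.array([onz(t,p,.02) for p in k]);print("caster corners",W,W.mean(0))
print("knob",onz(t,C(656,125),.074),tri(t,C(656,125),s,S(157,66)))
print("nuts",onz(t,C(397,69),.066),onz(t,C(404,225),.066),tri(t,C(397,69),s,S(120,206)),tri(t,C(404,225),s,S(270,200)))
print("rails ends",[onz(t,C(*p),.025) for p in [(375,100),(633,83),(380,213),(640,192)]])
T=np.linalg.inv(t["world_to_cam"])
for n,p in dict(traywallfar=(130,138),trayfloor=(115,185),chan=(520,135),knob=(656,125),bar=(400,150),bench=(270,230),endwall=(355,160)).items():
    u,v=map(round,C(*p));z=t["range_z"][v,u];q=np.linalg.inv(t["intrinsics"])@[u,v,1]*z;print(n,(T@np.r_[q,1])[:3])
E
```

```text
tray rect ((455.37762451171875, 286.53814697265625), (108.26510620117188, 73.53498840332031), 74.26194763183594)
tray corners [[0.5022 0.3271 0.028 ]
 [0.4714 0.2288 0.028 ]
 [0.4074 0.2429 0.028 ]
 [0.4397 0.3443 0.028 ]] [0.4552 0.2858 0.028 ]
near-bench +y outer x- corner [0.4393 0.3489 0.0106] 0.005737782988635425
far [0.4715 0.229  0.0273] 0.00010135626448652106
nearS [0.4086 0.2432 0.0246] 0.0015919678044583052
caster rect z.02 ((484.7037048339844, 11.317474365234375), (128.9466094970703, 263.7236328125), 4.613704681396484)
caster corners [[ 0.5304  0.1457  0.02  ]
 [ 0.5545 -0.1123  0.02  ]
 [ 0.4359 -0.1231  0.02  ]
 [ 0.4122  0.1338  0.02  ]] [0.4832 0.011  0.02  ]
knob [ 0.4883 -0.0664  0.074 ] (array([ 0.4914, -0.0674,  0.0494]), np.float64(0.002420520469907935))
nuts [0.5255 0.1004 0.066 ] [0.4241 0.0942 0.066 ] (array([0.5271, 0.101 , 0.0572]), np.float64(0.0003456387022435071)) (array([0.4244, 0.0952, 0.0537]), np.float64(0.002750582366047428))
rails ends [array([0.5127, 0.1171, 0.025 ]), array([ 0.5252, -0.0538,  0.025 ]), array([0.4373, 0.1124, 0.025 ]), array([ 0.4521, -0.0583,  0.025 ])]
traywallfar [0.4857 0.2776 0.028 ]
trayfloor [0.457  0.2892 0.0046]
chan [0.4929 0.0205 0.0117]
knob [ 0.4881 -0.0672  0.0758]
bar [0.4738 0.097  0.0529]
bench [ 0.4287  0.1868 -0.0004]
endwall [0.4692 0.1288 0.0446]
```

```bash
python3 -m jog '[[0.6,0.7,0,0,0,0.6,0],[1.4,1.6,0,0,0,1.2,0],[2.2,2.6,0,0,0,1.9,0],[3,3.5,0,0,0,2.6,0],[3.8,4.4,0,0,0,3.2,0],[4.6,5.4,0,0,0,3.8,0],[5.4,6.3,0,0,0,4.4,0],[6,7,0,0,0,5,0]]' 20; python3 -m jog '[[0.2,1,0,0,0,0.6,0],[0.4,2,0,0,0,1.2,0],[0.6,3,0,0,0,1.8,0],[0.8,4,0,0,0,2.4,0],[1,5,0,0,0,3,0],[1.2,6,0,0,0,3.6,0],[1.4,7,0,0,0,4.2,0],[1.5,8,0,0,0,4.7,0]]'
```

```text
time: 0.9
ee_pos: [0.3849, -0.2743, 0.2313]
eef_rot: [-180.0, -0.0, 44.7]
contact_force: [0.4, -1.9, 0.1]
width: 0.0852
gripper_force: 0.0
time: 1.7
ee_pos: [0.4434, 0.0449, 0.2311]
eef_rot: [-180.0, -0.0, 72.8]
contact_force: [1.3, -0.8, 0.5]
width: 0.0857
gripper_force: 0.0
```

```bash
python3 -m jog '[[0,1,0,0,0,0,0],[0.1,2,0,0,0,0,0],[0.2,3,-0.4,0,0,0,0],[0.2,4,-1.1,0,0,0,0],[0.3,5,-1.9,0,0,0,0],[0.3,6,-2.7,0,0,0,0],[0.3,6,-3.1,0,0,0,0],[0.3,6,-3.1,0,0,0,0]]'; python3 - <<'E'
from plant import status, imaging
import cv2,numpy as np
o=[]
for n in ("side","top"):
    d=imaging.snapshot(n); np.savez(f"{n}1.npz",**d)
    c=d["color"]; c=c[225:375,270:400] if n=="side" else c[200:290,160:290]
    o.append(cv2.resize(c,(390,450) if n=="side" else (400,277),interpolation=cv2.INTER_CUBIC))
p=np.zeros((450,790,3),np.uint8);p[:,:390]=o[0];p[:277,390:]=o[1];cv2.imwrite("pics/a1.png",p)
s=status.read_state();print(s['time'],s['ee_pos'],s['eef_rot'])
E
```

```text
time: 2.5
ee_pos: [0.4539, 0.2833, 0.105]
eef_rot: [-179.8, 0.2, 72.7]
contact_force: [0.0, -0.7, 0.8]
width: 0.0854
gripper_force: 0.0
2.6 [0.45543296 0.28241474 0.10772728] [-1.79998810e+02  3.66098599e-02  7.25834565e+01]
```

View pics/a1.png

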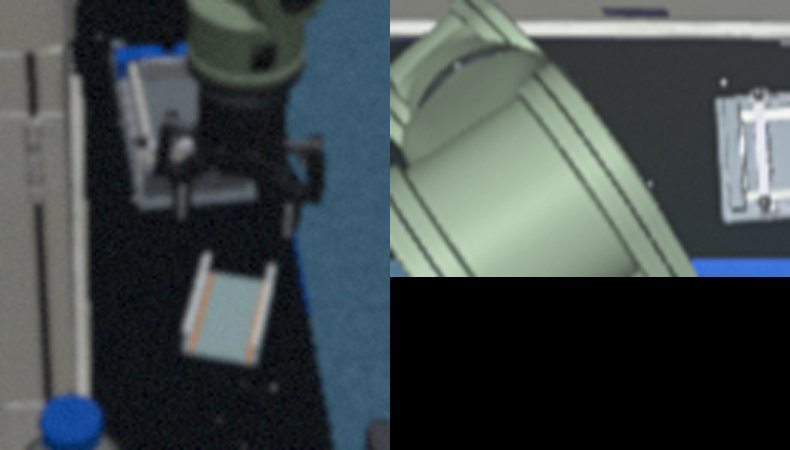

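Side view shows the open fingertips at mosaic (182,217) and (289,237), straddling the tray line beyond. The top view is blocked by the arm. I'll check the actual tip height.

```bash
python3 - <<'E'
from h import *
s=load("side",1)
for p,sg in (((182,217),1),((289,237),-1)):
    q=((p[0]+.5)/3-.5+270,(p[1]+.5)/3-.5+225)
    c,r=ray(s,q)
    e=np.array([.4554,.2824])+sg*.044*np.array([np.cos(np.radians(-17.4)),np.sin(np.radians(-17.4))])
    k=(e[1]-c[1])/r[1]; print(e,c+k*r)
E
```

```text
[0.49738657 0.26924221] [0.50005054 0.26924221 0.11117718]
[0.41341343 0.29555779] [0.40766252 0.29555779 0.10778034]
```

```bash
python3 -m jog '[[0,0.1,-0.6,0,0,0,0],[0,0.1,-1.2,0,0,0,0],[0,0.1,-1.7,0,0,0,0],[0,0.1,-2,0,0,0,0],[0,0.1,-2.2,0,0,0,0],[0,0.1,-2.2,0,0,0,0],[0,0.1,-2.2,0,0,0,0.1],[0,0.1,-2.2,0,0,0,0.2]]' 25;python3 -m jog '[[0,0,0,0,0,0,0.3],[0,0,0,0,0,0,0.4],[0,0,0,0,0,0,0.4],[0,0,0,0,0,0,0.4],[0,0,0,0,0,0,0.4]]'
```

```text
time: 3.4
ee_pos: [0.4556, 0.2873, 0.0201]
eef_rot: [180.0, -0.0, 72.6]
contact_force: [0.5, 0.5, 0.1]
width: 0.0682
gripper_force: 0.0
time: 3.9
ee_pos: [0.4556, 0.2873, 0.0203]
eef_rot: [180.0, -0.1, 72.6]
contact_force: [-1.3, -1.3, 12.0]
width: 0.064
gripper_force: 24.6
```

```bash
python3 -m jog '[[0,0,0.4,0,0,0,0.4],[0,0,1,0,0,0,0.4],[0,0,1.6,0,0,0,0.4],[0,0,2.2,0,0,0,0.4],[0,0,2.7,0,0,0,0.4],[0,0,3,0,0,0,0.4],[0,0,3,0,0,0,0.4]]'; python3 - <<'E'
from plant import status, imaging
import cv2,numpy as np
d=imaging.snapshot("side"); np.savez("side2.npz",**d)
c=d["color"][225:375,290:390];cv2.imwrite("pics/a2.png",cv2.resize(c,None,fx=4,fy=4,interpolation=cv2.INTER_CUBIC))
s=status.read_state();print(s['ee_pos'],s['eef_rot'],s['width'],s['gripper_force'])
E
```

```text
time: 4.6
ee_pos: [0.4558, 0.2874, 0.1405]
eef_rot: [179.9, -0.1, 72.6]
contact_force: [0.4, -0.1, -1.2]
width: 0.064
gripper_force: 27.9
[0.45536348 0.28717148 0.13939536] [ 1.79980213e+02 -3.08352486e-02  7.26215632e+01] 0.06382374863503165 27.9085727908614
```

View pics/a2.png

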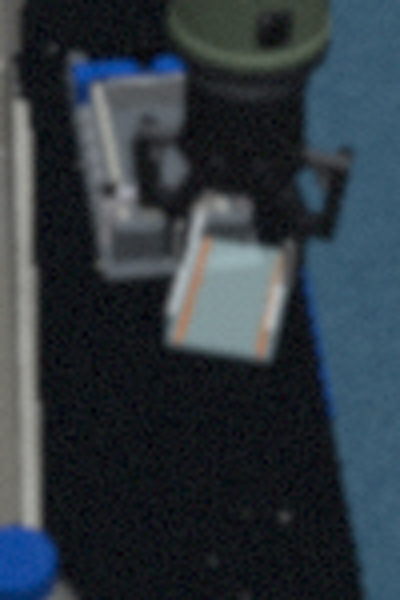

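Tray is held level between the fingers at (225,290). Nothing has slipped, so I'll move it over the channel.

```bash
python3 -m jog '[[0,-0.6,0,0,0,0.3,0.4],[0.1,-1.5,0,0,0,0.8,0.4],[0.2,-2.4,0,0,0,1.3,0.4],[0.3,-3.3,0,0,0,1.8,0.4],[0.4,-4.2,0,0,0,2.3,0.4],[0.5,-5.1,0,0,0,2.8,0.4],[0.6,-6,0,0,0,3.3,0.4],[0.65,-6.65,0,0,0,3.7,0.4]]'; python3 -m jog '[[0,0,-0.4,0,0,0,0.4],[0,0,-0.8,0,0,0,0.4],[0,0,-1.2,0,0,0,0.4],[0,0,-1.2,0,0,0,0.4]]'; python3 - <<'E'
from plant import status, imaging
import cv2,numpy as np
d=imaging.snapshot("side"); np.savez("side3.npz",**d)
c=d["color"][210:310,280:390];cv2.imwrite("pics/a3.png",cv2.resize(c,None,fx=6,fy=6,interpolation=cv2.INTER_CUBIC))
s=status.read_state();print(s['ee_pos'],s['eef_rot'],s['width'],s['gripper_force'])
E
```

```text
time: 5.45
ee_pos: [0.4808, 0.0188, 0.1382]
eef_rot: [-179.9, 0.0, 94.9]
contact_force: [0.6, 1.0, -1.2]
width: 0.0639
gripper_force: 27.9
time: 5.85
ee_pos: [0.4801, 0.0212, 0.0891]
eef_rot: [-179.8, -0.0, 94.8]
contact_force: [0.4, -0.6, 0.0]
width: 0.0642
gripper_force: 28.3
[0.48051806 0.021296   0.09022744] [-1.79847128e+02 -1.36336012e-02  9.48455451e+01] 0.06394892593175903 28.26085272389875
```

View pics/a3.png

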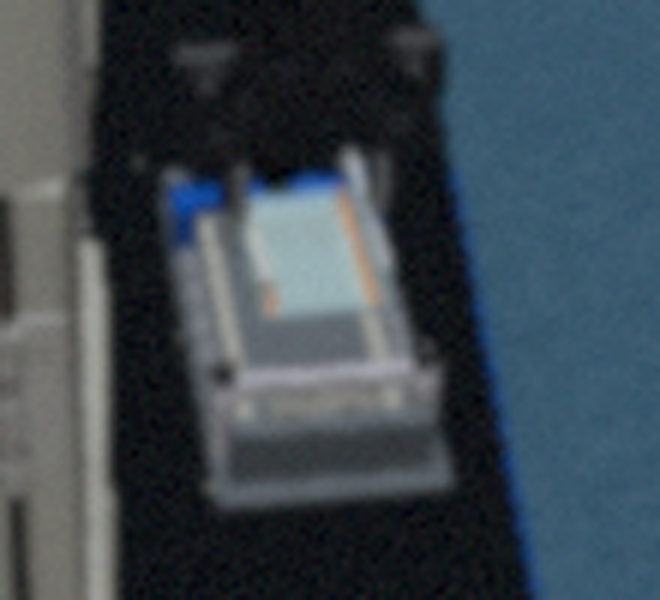

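Tray hangs above the channel, its +y end at (262,318)–(380,305). The rails near the bar are at (232,350) and (377,345). I'll check lateral alignment in one camera.

```bash
python3 - <<'E'
from h import *
s=load("side",3)
P=lambda u,v:((u+.5)/6-.5+280,(v+.5)/6-.5+210)
a=np.radians(4.7);ex=np.array([np.cos(a),np.sin(a)]);ey=np.array([-np.sin(a),np.cos(a)]);C=np.array([.4825,.0105])
def f(n,p,z):
    q=onz(s,P(*p),z)[:2]-C;print(n,(q@ex).round(4),(q@ey).round(4))
f("tray endL",(258,318),.070);f("tray endR",(382,305),.070);f("wallfloor L",(277,312),.074);f("wallfloor R",(372,304),.074)
f("railL bar",(232,352),.025);f("railR bar",(377,348),.025);f("railL far",(203,212),.025)
f("caster frontL",(216,503),0.0);f("caster frontR",(455,483),0.0);f("nutL",(222,372),.06);f("nutR",(428,350),.06)
f("barL",(235,375),.053);f("barR",(410,362),.053)
E
```

```text
tray endL 0.0311 0.0629
tray endR -0.033 0.0608
wallfloor L 0.0216 0.0642
wallfloor R -0.0271 0.0641
railL bar 0.0402 0.035
railR bar -0.0355 0.0417
railL far 0.0399 -0.0858
caster frontL 0.06 0.121
caster frontR -0.0623 0.1223
nutL 0.0531 0.0904
nutR -0.0523 0.0871
barL 0.0458 0.0855
barR -0.0434 0.0871
```

```bash
python3 -m jog '[[0.04,0,-0.4,0,0,0,0.4],[0.04,0,-0.8,0,0,0,0.4],[0.04,0,-1,0,0,0,0.4],[0.04,0,-1.15,0,0,0,0.4],[0.04,0,-1.25,0,0,0,0.4],[0.04,0,-1.25,0,0,0,0.4]]'; python3 -m jog '[[0,0,-0.07,0,0,0,0.4],[0,0,-0.1,0,0,0,0.4],[0,0,-0.1,0,0,0,0.4]]'
```

```text
time: 6.5
ee_pos: [0.4828, 0.0212, 0.0413]
eef_rot: [-180.0, -0.0, 94.8]
contact_force: [0.0, -0.2, -0.9]
width: 0.0639
gripper_force: 28.3
time: 6.8
ee_pos: [0.4829, 0.0211, 0.0373]
eef_rot: [-180.0, 0.0, 94.8]
contact_force: [-0.8, -0.4, -1.3]
width: 0.0642
gripper_force: 28.3
```

```bash
python3 -m jog '[[0,0,-0.05,0,0,0,0.4],[0,0,-0.08,0,0,0,0.4],[0,0,-0.08,0,0,0,0.4]]';python3 -m jog '[[0,0,-0.04,0,0,0,0.4],[0,0,-0.04,0,0,0,0.4]]'
```

```text
time: 7.1
ee_pos: [0.4828, 0.0212, 0.0339]
eef_rot: [-180.0, -0.0, 94.8]
contact_force: [0.1, 0.1, -1.1]
width: 0.0639
gripper_force: 28.3
time: 7.3
ee_pos: [0.4829, 0.0211, 0.0325]
eef_rot: [180.0, 0.0, 94.8]
contact_force: [-1.1, -0.0, 3.2]
width: 0.0637
gripper_force: 29.5
```

```bash
python3 -m jog '[[-0.01,0.1,0,0,0,0,0.4],[-0.02,0.25,0,0,0,0,0.4],[-0.03,0.4,0,0,0,0,0.4],[-0.04,0.55,0,0,0,0,0.4],[-0.06,0.7,0,0,0,0,0.4],[-0.07,0.85,0,0,0,0,0.4],[-0.07,0.85,0,0,0,0,0.4]]';python3 -m jog '[[0,0.05,0,0,0,0,0.4],[-0.01,0.1,0,0,0,0,0.4],[-0.01,0.1,0,0,0,0,0.4]]'
```

```text
time: 8.0
ee_pos: [0.48, 0.0566, 0.0325]
eef_rot: [180.0, -0.1, 94.9]
contact_force: [-2.1, 2.7, 4.9]
width: 0.0642
gripper_force: 29.7
time: 8.3
ee_pos: [0.4797, 0.0595, 0.0325]
eef_rot: [180.0, -0.0, 94.8]
contact_force: [0.1, -1.3, 5.5]
width: 0.0637
gripper_force: 29.7
```

```bash
python3 -m jog '[[0,0.04,0,0,0,0,0.4],[0,0.06,0,0,0,0,0.4],[0,0.06,0,0,0,0,0.4]]';python3 -m jog '[[0,0.04,0,0,0,0,0.4],[0,0.06,0,0,0,0,0.4],[0,0.06,0,0,0,0,0.4]]';python3 -m jog '[[0,0.04,0,0,0,0,0.4],[0,0.05,0,0,0,0,0.4],[0,0.05,0,0,0,0,0.4]]'
```

```text
time: 8.6
ee_pos: [0.4796, 0.0617, 0.0325]
eef_rot: [-180.0, 0.0, 94.8]
contact_force: [-0.4, -2.6, 5.2]
width: 0.0637
gripper_force: 29.8
time: 8.9
ee_pos: [0.4796, 0.0638, 0.0325]
eef_rot: [-180.0, 0.0, 94.8]
contact_force: [-0.1, -3.2, 6.0]
width: 0.0639
gripper_force: 29.8
time: 9.2
ee_pos: [0.4793, 0.0642, 0.0325]
eef_rot: [-179.9, 0.2, 94.7]
contact_force: [-0.5, -13.1, 7.6]
width: 0.0639
gripper_force: 30.0
```

```bash
python3 -m jog '[[0,-0.02,0,0,0,0,0.3],[0,-0.02,0,0,0,0,0.15],[0,-0.02,0,0,0,0,0.1],[0,-0.02,0,0,0,0,0.1]]'; python3 -m jog '[[0,0,0.3,0,0,0,0.1],[0,0,0.8,0,0,0,0.1],[0,0,1.4,0,0,0,0.2],[0,0,2,0,0,0,0.4],[0,-0.7,2.2,0,0,0,0.6],[0,-1.5,2.2,0,0,0,0.6],[0,-2.3,2.2,0,0,0,0.6],[0,-3.1,2.2,0,0,0,0.6]]'
```

```text
time: 9.6
ee_pos: [0.4796, 0.0656, 0.0324]
eef_rot: [-180.0, -0.0, 94.9]
contact_force: [-0.8, 0.4, -0.3]
width: 0.0766
gripper_force: 0.0
time: 10.4
ee_pos: [0.4796, -0.0598, 0.1205]
eef_rot: [180.0, -0.0, 94.9]
contact_force: [0.7, -0.2, -0.8]
width: 0.0344
gripper_force: 0.0
```

```bash
python3 -m jog '[[0.1,-0.5,0,0,0,0,0.8],[0.3,-1.1,0,0,0,0,1],[0.3,-1.1,0,0,0,0,1],[0.3,-1.1,-0.4,0,0,0,1],[0.3,-1.1,-0.9,0,0,0,1],[0.3,-1.1,-1.2,0,0,0,1],[0.3,-1.1,-1.35,0,0,0,1],[0.3,-1.1,-1.35,0,0,0,1]]' 40; python3 - <<'E'
from plant import status, imaging
import cv2,numpy as np
o=[]
for n in ("side","top"):
    d=imaging.snapshot(n); np.savez(f"{n}4.npz",**d)
    c=d["color"]; c=c[215:315,285:385] if n=="side" else c[215:285,255:375]
    o.append(cv2.resize(c,None,fx=4 if n=="side" else 3.3,fy=4 if n=="side" else 3.3,interpolation=cv2.INTER_CUBIC))
p=np.zeros((400,800,3),np.uint8);p[:,:400]=o[0];p[:o[1].shape[0],400:400+o[1].shape[1]]=o[1];cv2.imwrite("pics/a4.png",p)
s=status.read_state();print(s['time'],s['ee_pos'],s['contact_force'])
E
```

```text
time: 11.2
ee_pos: [0.4914, -0.1022, 0.0661]
eef_rot: [-179.9, -0.0, 94.9]
contact_force: [0.2, 0.5, -0.5]
width: -0.0003
gripper_force: 0.0
11.3 [ 0.4918502  -0.10255027  0.06693416] [-0.22365479  0.46688099  0.39308465]
```

View pics/a4.png

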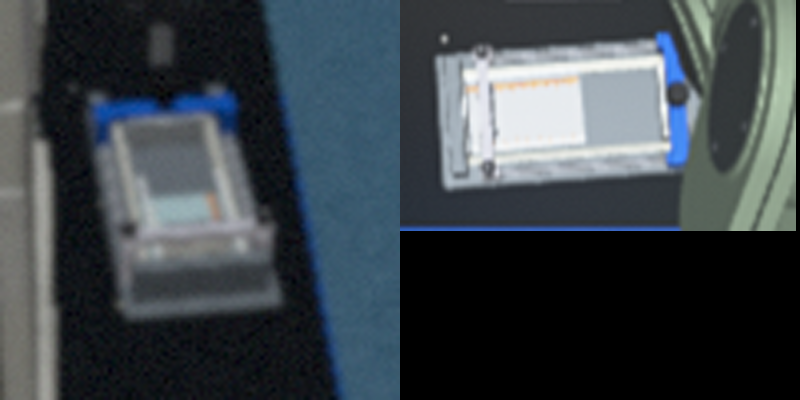

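Tray lies home under the bridge, its open end at mosaic x≈584. The seal face is at x≈664, the knob at (678,94), and the fingers are behind it. Next I'll work out the travel.

```bash
python3 - <<'E'
from h import *
t=load("top",4)
a=np.radians(4.7);ex=np.array([np.cos(a),np.sin(a)]);ey=np.array([-np.sin(a),np.cos(a)]);C=np.array([.4825,.0105])
P=lambda u,v:((u+.5-400)/3.3-.5+255,(v+.5)/3.3-.5+215)
def f(n,p,z):
    q=onz(t,P(*p),z)[:2]-C;print(n,(q@ex).round(4),(q@ey).round(4))
f("tray end",(584,110),.016);f("tray end top far",(581,76),.04);f("seal face",(663,100),.039);f("knob",(678,94),.074)
f("caster end",(437,58),.02);f("tip",(0,0),0)
print((np.array([.4918,-.1026])-C)@ey)
E
```

```text
tray end 0.0011 0.0028
tray end top far 0.0273 0.0034
seal face 0.0008 -0.0664
knob -0.0009 -0.0776
caster end 0.057 0.1293
tip 0.144 0.5192
-0.11348171657937932
```

```bash
python3 -m jog '[[-0.02,0.2,0,0,0,0,1],[-0.03,0.35,0,0,0,0,1],[-0.04,0.5,0,0,0,0,1],[-0.05,0.65,0,0,0,0,1],[-0.06,0.8,0,0,0,0,1],[-0.08,0.95,0,0,0,0,1],[-0.08,1,0,0,0,0,1],[-0.08,1,0,0,0,0,1]]';python3 -m jog '[[-0.01,0.15,0,0,0,0,1],[-0.02,0.3,0,0,0,0,1],[-0.04,0.45,0,0,0,0,1],[-0.05,0.6,0,0,0,0,1],[-0.06,0.7,0,0,0,0,1],[-0.06,0.75,0,0,0,0,1],[-0.06,0.75,0,0,0,0,1]]'
```

```text
time: 12.1
ee_pos: [0.4885, -0.0626, 0.0667]
eef_rot: [180.0, 0.0, 94.8]
contact_force: [0.1, -2.2, 1.7]
width: -0.0001
gripper_force: 1.3
time: 12.8
ee_pos: [0.4861, -0.0328, 0.0667]
eef_rot: [180.0, 0.0, 94.8]
contact_force: [1.0, -3.7, 2.4]
width: 0.0001
gripper_force: 1.7
```

```bash
python3 -m jog '[[-0.01,0.08,0,0,0,0,1],[-0.02,0.16,0,0,0,0,1],[-0.02,0.24,0,0,0,0,1]]'; for i in 1 2 ; do python3 - <<'E'
from plant import status
s=status.read_state();print(s['ee_pos'],s['contact_force'])
E
done; python3 -m jog '[[0,0.03,0,0,0,0,1],[0,0.06,0,0,0,0,1]]' | grep -E 'pos|cont'; python3 -m jog '[[0,0.03,0,0,0,0,1],[0,0.06,0,0,0,0,1]]'| grep -E 'pos|cont'; python3 - <<'E'
from plant import imaging
import cv2,numpy as np
d=imaging.snapshot("top"); np.savez("top5.npz",**d)
d=imaging.snapshot("side"); np.savez("side5.npz",**d)
a=cv2.resize(d["color"][225:300,290:370],None,fx=6,fy=6,interpolation=cv2.INTER_CUBIC)
t=np.load("top5.npz")["color"][215:285,265:345];b=cv2.resize(t,None,fx=4,fy=4,interpolation=cv2.INTER_CUBIC)
p=np.zeros((450,800,3),np.uint8);p[:,:480]=a;p[:280,480:]=b;cv2.imwrite("pics/a5.png",p)
E
```

```text
time: 13.1
ee_pos: [0.4854, -0.0235, 0.0667]
eef_rot: [180.0, 0.0, 94.8]
contact_force: [1.6, -5.7, 1.9]
width: -0.0001
gripper_force: 3.1
[ 0.4854085  -0.02350488  0.06666859] [ 1.56991308 -5.71304586  1.88386387]
[ 0.4854085  -0.02350488  0.06666859] [ 1.56991308 -5.71304586  1.88386387]
ee_pos: [0.4853, -0.0211, 0.0666]
contact_force: [-0.5, -6.8, 3.0]
ee_pos: [0.4851, -0.0188, 0.0666]
contact_force: [-0.3, -6.7, 3.1]
```

View pics/a5.png

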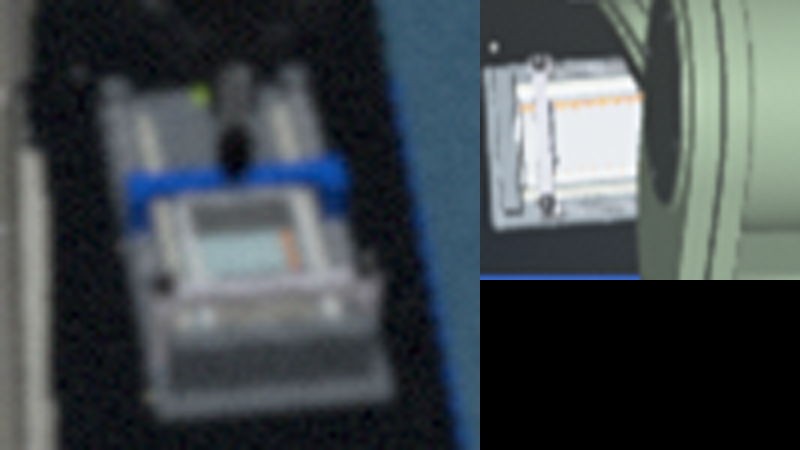

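The gate (blue, around (235,180)) stands just at the tray's end and the tray is still home. I'll press on in small steps and watch the force.

```bash
for i in 1; do
python3 -m jog '[[0,0.025,0,0,0,0,1],[0,0.05,0,0,0,0,1]]'| grep -E 'pos|cont'; python3 -m jog '[[0,0.025,0,0,0,0,1],[0,0.05,0,0,0,0,1]]'| grep -E 'pos|cont'; python3 -m jog '[[0,0.025,0,0,0,0,1],[0,0.05,0,0,0,0,1]]'| grep -E 'pos|cont'; done
```

```text
ee_pos: [0.485, -0.017, 0.0666]
contact_force: [-0.9, -8.0, 3.2]
ee_pos: [0.4849, -0.0152, 0.0666]
contact_force: [-0.8, -7.6, 4.6]
ee_pos: [0.4848, -0.0133, 0.0666]
contact_force: [-1.5, -10.1, 4.8]
```

```bash
python3 -m jog '[[0,0.012,0,0,0,0,1],[0,0.025,0,0,0,0,1]]'| grep -E 'pos|cont'; python3 -m jog '[[0,0.012,0,0,0,0,1],[0,0.025,0,0,0,0,1]]'| grep -E 'pos|cont'
```

```text
ee_pos: [0.4847, -0.0125, 0.0666]
contact_force: [-0.3, -10.5, 5.1]
ee_pos: [0.4847, -0.0117, 0.0666]
contact_force: [-1.9, -11.6, 4.8]
```

Force has climbed from a 6.7 N baseline to about 11.6 N with no solid jump, so the squeeze is about 4 to 5 mm. Backing off now.

```bash
python3 -m jog '[[0.01,-0.2,0,0,0,0,1],[0.02,-0.5,0,0,0,0,1],[0.02,-0.5,0.5,0,0,0,1],[0.02,-0.5,1.5,0,0,0,1],[0,-1,2.5,0,0,0,1],[0,-2,3.4,0,0,0,1],[-0.4,-3,3.4,0,0,0,1],[-0.8,-4,3.4,0,0,0,1]]'; python3 -m jog '[[0,-1,0,0,0,0,1],[0,-2,0,0,0,0,1],[0,-3,0,0,0,0,1],[0,-3,0,0,0,0,1]]'; python3 - <<'E'
from plant import imaging
from h import *
d=imaging.snapshot("top"); np.savez("top6.npz",**d)
p=cv2.resize(d["color"][215:285,255:375],None,fx=6,fy=6,interpolation=cv2.INTER_CUBIC);cv2.imwrite("pics/a6.png",p)
E
```

```text
time: 15.4
ee_pos: [0.4527, -0.1729, 0.2034]
eef_rot: [179.9, 0.1, 94.8]
contact_force: [-0.0, -1.1, 0.3]
width: 0.0003
gripper_force: 0.0
time: 15.8
ee_pos: [0.4515, -0.296, 0.2018]
eef_rot: [-179.9, 0.1, 94.4]
contact_force: [1.1, 1.3, 0.2]
width: -0.0001
gripper_force: 0.0
```

View pics/a6.png

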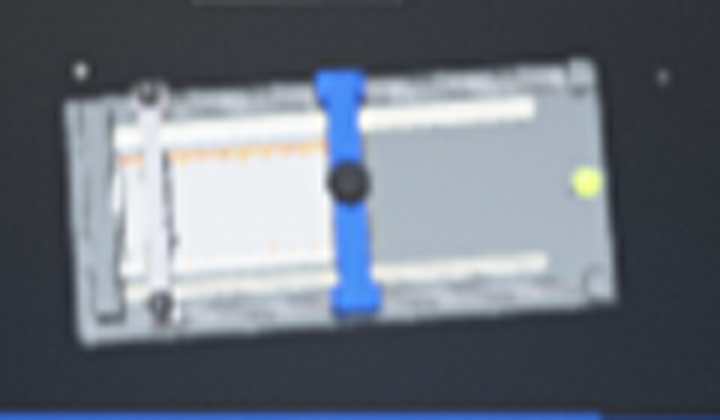

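Knob is now at (349,183), about 73 mm along from where it began. The gate sits hard on the tray's open end, the tray is flat and home under the bridge, and the robot is clear.

```bash
python3 -c "
from plant import hand_in
print(hand_in())"
```

```text
the job is handed in; nothing more can be done
None
```

The job is handed in: the tray lies flat against the grey end sheet, the gate's seal is squeezed on its open end by about 4–5 mm (judged from push force, not seen directly), and the arm has let go and stands clear.

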